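Set out the reagents and the sample for a test run

TASK

Set the three dropper bottles upright in the docks that match their cap colours, each standing flat on the floor of its dock. When all three are in, and not before, set the specimen cup with the white lid in the white dock, flat and upright. Leave the two orange-lidded cups standing where they are, and tip nothing over.

Things in the scene. Friction and masses are not known exactly. Their poses are not given: they have to be found in the camera images.
- red_bottle_mid (a point): Red-capped dropper bottle: white body with a red conical cap, 80 mm tall, standing upright. The body is a 30 mm diameter cylinder up to 55 mm above its foot, the cap above is about 20 mm wide and tapers. This point is on its axis, half-way up (40 mm above its underside); z is up along the bottle.
- yellow_bottle_mid (a point): Yellow-capped dropper bottle: white body with a yellow conical cap, 80 mm tall, standing upright. The body is a 30 mm diameter cylinder up to 55 mm above its foot, the cap above is about 20 mm wide and tapers. This point is on its axis, half-way up (40 mm above its underside); z is up along the bottle.
- teal_bottle_mid (a point): Teal-capped dropper bottle: white body with a teal conical cap, 80 mm tall, standing upright. The body is a 30 mm diameter cylinder up to 55 mm above its foot, the cap above is about 20 mm wide and tapers. This point is on its axis, half-way up (40 mm above its underside); z is up along the bottle.
- white_cup_mid (a point): Specimen cup with a white screw lid, 68 mm tall, standing upright. Lid 61 mm diameter, from 54 to 68 mm above its underside; below it the body tapers to 52 mm diameter or less. This point is on its axis, half-way up (34 mm above its underside); z is up along the cup. It is the sample to be moved; grip it by the lid.
- orange_cup_1_mid (a point): Specimen cup with an orange screw lid, 68 mm tall, standing upright. Lid 61 mm diameter, from 54 to 68 mm above its underside; below it the body tapers to 52 mm diameter or less. This point is on its axis, half-way up (34 mm above its underside); z is up along the cup. Not part of the job; leave it standing where it is.
- orange_cup_2_mid (a point): Specimen cup with an orange screw lid, 68 mm tall, standing upright. Lid 61 mm diameter, from 54 to 68 mm above its underside; below it the body tapers to 52 mm diameter or less. This point is on its axis, half-way up (34 mm above its underside); z is up along the cup. Not part of the job; leave it standing where it is.
- red_dock_floor (a point): Round red-collared dock fixed to the bench: a grey well with a red rim and red floor disc, outer diameter 64 mm, inner diameter 48 mm, rim 14 mm above the bench. This point is the centre of the well's flat floor, 4 mm above the bench; z up.
- yellow_dock_floor (a point): Round yellow-collared dock fixed to the bench: a grey well with a yellow rim and yellow floor disc, outer diameter 64 mm, inner diameter 48 mm, rim 14 mm above the bench. This point is the centre of the well's flat floor, 4 mm above the bench; z up.
- teal_dock_floor (a point): Round teal-collared dock fixed to the bench: a grey well with a teal rim and teal floor disc, outer diameter 64 mm, inner diameter 48 mm, rim 14 mm above the bench. This point is the centre of the well's flat floor, 4 mm above the bench; z up.
- white_dock_floor (a point): Round white-collared dock fixed to the bench: a grey well with a white rim and white floor disc, outer diameter 88 mm, inner diameter 72 mm, rim 14 mm above the bench. This point is the centre of the well's flat floor, 4 mm above the bench; z up.
Not all that is in view belongs to the job. Leave any brown or purple look-alike of the part that bears white_cup_mid alone.

How it is judged:
By the outcome, as a careful person would: the job done as asked, in the order asked, and still so for the second after the job is handed in, with the robot touching nothing.
It also fails if it takes over 118 s, if anything falls off the work surface, if the arm or the gripper's body presses on something with over 40 N, if the wrist force passes 120 N, or if a joint passes its speed limit or range.

ROBOT

A 7-joint arm with a two-finger parallel gripper is mounted at the origin on a cart in front of the work surface, level with it; the furniture and walls round the work are solid. World frame = base frame: x ahead of the robot, y to its left, z up, the work surface at z = 0. Lengths are in mm, angles in rad, forces in N, time in s.
With the tool pointing down it reaches from about 400 to 875 mm from the base axis. Payload 4.4 kg.
Tool frame: the origin (TCP) lies on the centre line of the jaws, within the pads' length; the fingertips stand 19 mm ahead of it and the grasp point (between the pads) is the TCP; z points along the fingers, y is the line along which they close (so a half turn about z gives the same grasp; the last joint's range is limited). The gripper opens to 85 mm and grips with 20 to 120 N. Pads are 22 mm wide; open, the fingers measure 114 mm over their backs; the gripper's body (76 mm by 85 mm) begins 54 mm behind the grasp point. The pads swing forward as they close: fully open they stand 13 mm farther back than shut.
Start: joints at [-1.29, 0.628, 0.038, 1.517, -0.027, 0.996, -0.02], TCP at [220.906, 611.325, 250.313] pointing down, gripper open.
Joint ranges: [-3.06, 3.06], [-0.37, 2.12], [-1.25, 1.32], [0.18, 2.47], [-1.1, 4.24], [0.23, 1.98], [-2.94, 2.94]. Speed limits (rad/s): [2.57, 2.57, 3.14, 3.14, 3.14, 3.14, 3.14].

INTERFACE

Orientations are given as [roll, pitch, yaw] about the fixed x, y, z axes, in that order (R = Rz(yaw) Ry(pitch) Rx(roll)).
In Python, from cell import ctrl, viewer, silhouettes gives the robot as it stands.
- The arm moves only by the shell command python3 -m creep 'ROWS'. ROWS is JSON, a list of rows, each an object with "jaw": the gripper command: -1 is shut, 1 is fully open, values between are in proportion; "xyz": the shift along the tool's x, y, z in mm, a list of three; "angular": the turn, a rotation vector about the tool's x, y, z in rad, a list of three. In form: [{"jaw": jaw, "xyz": [tx, ty, tz], "angular": [rx, ry, rz]}, ...]. A call has 1 to 12 rows; each row is the pose to reach, as a shift and turn from the pose commanded when the call began, along the tool's axes at that moment; what a row does not reach only later rows make up. A row lasts 1/8 s, in which the tool goes at most 62.5 mm and 10.7 degrees, less where a joint would pass 70% of its speed; a pose out of reach is approached as far as the arm can. A call with a gripper value outside its range is refused whole. The fingers move at their own pace and stop on an object; the grip force is fixed at half the most. Time passes only in rows, so rows that repeat a pose let the fingers close. It gives the time, the measured TCP pose, the force, the opening and the grip force at its end, in the units of the state.
- ctrl.read_state(): the state, without advancing time (a new reading comes with each control period).
- viewer.get_image(name): name is "scene" or "top" or "wrist"; returns (picture, depth): 400x640x3 uint8, red, green, blue; 400x640 float32, mm along the optical axis (not along the pixel's ray), 0 where there is no reading.
- viewer.camera_model(name): a dict with "fx", "fy", "cx", "cy" (pixels), "dist" ([k1, k2, p1, p2, k3] as OpenCV has them; the pictures are not rectified), "T" (4x4, takes a point from camera to world coordinates). Camera axes: x right, y down, z forward; pixel columns grow to the right and rows downward; lengths in mm; the calibration is good to about 2 mm. A picture is of the moment at which its call begins: read the wrist's pose just before it. camera_model takes no time and is no camera call; for the wrist camera it gives the pose at the moment of the call.
- ctrl.finish_job(): hands the job in; it is judged then, once.
Trained networks look in the newest picture that a camera, given by its name, has taken for a name from the list of things; names that differ only in an ending like _2 or _b are one class to them, and where a whole thing is asked for, a point or a joint stands for the part that bears it (a point fixed in the world has none). Each returns a list of dicts, best first, with "score" (0 to 1); they miss things now and then, are a little off and sometimes report something else, mostly with a low value. They report only what shows in the picture. A call takes as long as a camera call. They do not tell look-alikes from the thing itself.
- silhouettes(camera, target): "pixels" (400x640 bool, what is visible of it) and "xy" ([column, row] in pixels, amid what is visible of it).
The state is a dict: "clock": time; "qpos": joint angles; "qd": joint speeds; "tau": joint torques, N m; "eef_pos": TCP position; "tool_rot": TCP orientation; "force": force on the tool from outside, world axes, zero at the start; "torque": the same for the moment, N m; "width": finger opening in mm; "gripper_force": force on a finger pad.
Only numpy, scipy, OpenCV 4.12 (cv2) and the standard library are available. Lean on these libraries where they do the work, as an engineer would, in place of code of your own. Each camera call takes 0.05 s, during which the arm holds its last target. There are 200 camera calls.

## Working session

There is one attempt and no reset: what is moved stays moved. The work goes in short steps, Python scripts to look and compute and a shell command to move; the robot and the scene stay as the last step left them, time stands still between calls to the robot, and variables do not carry over. Pictures are saved under pics/ and viewed, at most 14 in all, crops included, and the job is handed in when it is done.

```bash
ls; mkdir -p pics
python3 - <<'E'
from cell import ctrl, viewer, silhouettes
import cv2,numpy as np
s=ctrl.read_state();print({k:np.round(v,3).tolist() for k,v in s.items()})
for n in("scene","top"):
    im,d=viewer.get_image(n);cv2.imwrite(f"pics/{n}0.png",im[:,:,::-1]);np.savez(f"/tmp/{n}0.npz",im=im,d=d)
    m=viewer.camera_model(n);print(n,np.round(m["T"],3).tolist(),m["fx"],m["cx"],m["cy"],m["dist"])
E
```

```text
pics
{'clock': 0.0, 'qpos': [-1.29, 0.629, 0.038, 1.518, -0.027, 0.996, -0.02], 'qd': [-0.001, -0.002, 0.001, 0.002, 0.001, -0.001, -0.001], 'tau': [-0.001, -56.339, 1.226, -19.344, 0.011, 0.011, 0.0], 'eef_pos': [220.694, 610.756, 249.372], 'tool_rot': [-3.14, 0.0, 2.795], 'force': [-0.385, 0.005, -0.093], 'torque': [0.0, -0.019, 0.053], 'gripper_force': 0.0, 'width': 85.429}
scene [[0.783, -0.41, 0.467, -207.575], [-0.622, -0.536, 0.571, -987.168], [0.016, -0.738, -0.675, 1182.976], [0.0, 0.0, 0.0, 1.0]] 506.56504572019765 321.66059651176937 209.3659870870908 [-0.11083149  0.          0.          0.          0.        ]
top [[-0.02, -0.982, 0.187, 320.256], [-1.0, 0.018, -0.012, -28.735], [0.008, -0.188, -0.982, 1280.967], [0.0, 0.0, 0.0, 1.0]] 409.88748637040516 321.2007401074161 200.24509552477463 [0.00393023 0.         0.         0.         0.        ]
```

View pics/top0.png

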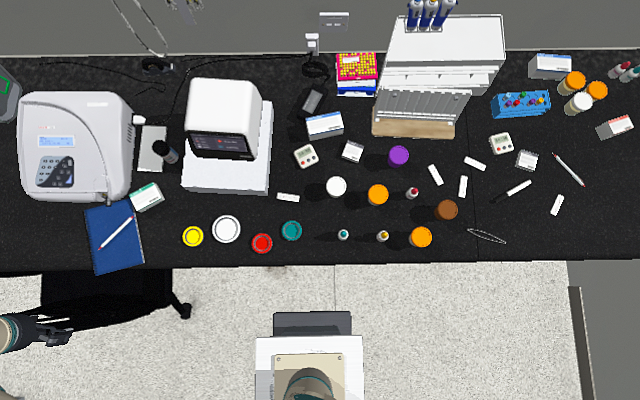

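View pics/scene0.png

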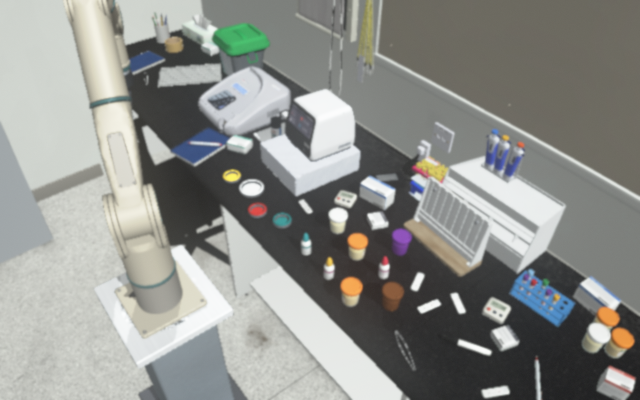

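```bash
cat > h.py <<'E'
from cell import ctrl, viewer, silhouettes
import cv2,numpy as np
def ray(m,px):
    K=np.array([[m["fx"],0,m["cx"]],[0,m["fy"],m["cy"]],[0,0,1]])
    u=cv2.undistortPoints(np.float64(px).reshape(-1,1,2),K,np.float64(m["dist"])).reshape(-1,2)
    return np.c_[u,np.ones(len(u))]
def world(m,px,d):
    T=np.array(m["T"]);return (ray(m,px)*np.asarray(d).reshape(-1,1))@T[:3,:3].T+T[:3,3]
def cloud(m,d,mask):
    v,u=np.nonzero(mask&(d>0));return world(m,np.c_[u,v],d[v,u]),np.c_[u,v]
def tri(m1,p1,m2,p2):   # closest point of two rays, and gap
    o=[];D=[]
    for m,p in((m1,p1),(m2,p2)):
        T=np.array(m["T"]);r=T[:3,:3]@ray(m,p)[0];D.append(r/np.linalg.norm(r));o.append(T[:3,3])
    t=np.linalg.lstsq(np.c_[D[0],-D[1]],o[1]-o[0],rcond=None)[0]
    a,b=o[0]+t[0]*D[0],o[1]+t[1]*D[1];return (a+b)/2,np.linalg.norm(a-b)
N=["red_bottle_mid","yellow_bottle_mid","teal_bottle_mid","white_cup_mid","orange_cup_1_mid","red_dock_floor","yellow_dock_floor","teal_dock_floor","white_dock_floor"]
E
cat > look.py <<'E'
from h import *
for c in("top","scene"):
    im,d=viewer.get_image(c);m=viewer.camera_model(c)
    for n in N:
        for r in silhouettes(c,n)[:4]:
            P,uv=cloud(m,d,r["pixels"])
            if len(P)<5: continue
            zt=np.percentile(P[:,2],95);Q=P[P[:,2]>zt-(8 if 'dock' not in n else 6)]
            c2=(np.percentile(Q,3,0)+np.percentile(Q,97,0))/2
            print(c,n,round(r["score"],2),np.round(r["xy"]),len(P),"med",np.median(P,0).round(),"ztop",zt.round(1),"topctr",c2[:2].round(1),"size",np.ptp(Q,0)[:2].round())
E
python3 look.py
```

```text
top red_bottle_mid 0.45 [414. 194.] 85 med [ 572. -322.   49.] ztop 79.1 topctr [ 575.9 -327.2] size [13. 11.]
top yellow_bottle_mid 0.4 [384. 233.] 88 med [ 441. -226.   49.] ztop 79.5 topctr [ 443.9 -228.7] size [ 9. 11.]
top teal_bottle_mid 0.57 [344. 236.] 88 med [ 447. -105.   49.] ztop 79.2 topctr [ 448.3 -107.9] size [11. 12.]
top white_cup_mid 0.7 [338. 188.] 311 med [592. -89.  67.] ztop 71.3 topctr [594.2 -89.1] size [57. 55.]
top white_cup_mid 0.66 [446. 207.] 357 med [ 514. -416.   66.] ztop 70.7 topctr [ 515.2 -421.4] size [56. 57.]
top white_cup_mid 0.58 [399. 153.] 372 med [ 686. -282.   66.] ztop 70.8 topctr [ 689.8 -284.3] size [60. 59.]
top white_cup_mid 0.29 [261. 243.] 277 med [432. 143.   6.] ztop 16.1 topctr [431.3 141.1] size [56. 56.]
top orange_cup_1_mid 0.57 [377. 193.] 333 med [ 566. -214.   67.] ztop 70.9 topctr [ 567.  -216.4] size [58. 59.]
top red_dock_floor 0.56 [259. 245.] 336 med [432. 142.   7.] ztop 16.2 topctr [430.4 142.4] size [59. 62.]
top yellow_dock_floor 0.81 [195. 233.] 324 med [455. 354.   7.] ztop 16.2 topctr [455.3 352.9] size [56. 59.]

[... 1097 characters left out ...]
tr [591.2 -92.8] size [61. 61.]
scene orange_cup_1_mid 0.9 [357. 247.] 409 med [ 556. -228.   63.] ztop 70.2 topctr [ 563.3 -220.6] size [60. 58.]
scene red_dock_floor 0.8 [260. 206.] 185 med [427. 141.   8.] ztop 16.5 topctr [425.5 137. ] size [57. 59.]
scene yellow_dock_floor 0.62 [231. 178.] 196 med [453. 352.   7.] ztop 17.2 topctr [452.9 350.6] size [58. 63.]
scene teal_dock_floor 0.62 [282. 222.] 251 med [466.  47.   7.] ztop 16.7 topctr [464.2  46.2] size [62. 64.]
scene white_dock_floor 0.8 [251. 186.] 327 med [475. 254.   7.] ztop 16.5 topctr [470.9 250.5] size [86. 91.]
scene white_dock_floor 0.55 [342. 222.] 358 med [ 584. -102.   63.] ztop 70.0 topctr [589.7 -94.3] size [58. 58.]
```

```bash
python3 -m creep '[{"jaw":1,"xyz":[-349,-204,0],"angular":[0,0,-0.346]},{"jaw":1,"xyz":[-349,-204,0],"angular":[0,0,-0.346]},{"jaw":1,"xyz":[-349,-204,0],"angular":[0,0,-0.346]},{"jaw":1,"xyz":[-349,-204,0],"angular":[0,0,-0.346]},{"jaw":1,"xyz":[-349,-204,0],"angular":[0,0,-0.346]},{"jaw":1,"xyz":[-349,-204,0],"angular":[0,0,-0.346]},{"jaw":1,"xyz":[-349,-204,0],"angular":[0,0,-0.346]},{"jaw":1,"xyz":[-349,-204,0],"angular":[0,0,-0.346]},{"jaw":1,"xyz":[-349,-204,0],"angular":[0,0,-0.346]},{"jaw":1,"xyz":[-349,-204,0],"angular":[0,0,-0.346]}]'
cat > wl.py <<'E'
from h import *
import sys
s=ctrl.read_state();print(np.round(s["eef_pos"],1),np.round(s["tool_rot"],3),np.round(s["qpos"],2),s["clock"])
m=viewer.camera_model("wrist");im,d=viewer.get_image("wrist")
cv2.imwrite(f"pics/{sys.argv[1]}.png",im[:,:,::-1]);np.savez(f"/tmp/{sys.argv[1]}.npz",d=d,im=im,T=m["T"]);print(np.round(m["T"],2).tolist())
for n in sys.argv[2:]:
    for r in silhouettes("wrist",n)[:2]:
        P,uv=cloud(m,d,r["pixels"])
        if len(P)<20: continue
        zt=np.percentile(P[:,2],97);Q=P[P[:,2]>zt-6]
        (a,b),rad=cv2.minEnclosingCircle(np.float32(Q[:,:2]));c2=(np.percentile(Q,2,0)+np.percentile(Q,98,0))/2
        print(n,round(r["score"],2),np.round(r["xy"]),len(P),"zmed",np.median(P[:,2]).round(1),"ztop",zt.round(1),"ctr",c2[:2].round(1),"circ",np.round([a,b,2*rad],1),"size",np.ptp(Q,0)[:2].round())
E
python3 wl.py w1 red_dock_floor white_dock_floor yellow_dock_floor teal_dock_floor
```

```text
clock: 2.35
eef_pos: [478.6, 302.6, 250.3]
tool_rot: [3.141, -0.001, -3.139]
force: [0.0, 0.2, -0.2]
width: 85.2
gripper_force: 0.0
[478.6 302.6 250.3] [ 3.141e+00 -1.000e-03 -3.139e+00] [-0.58  0.51 -0.05  1.76  0.03  0.88  0.93] 2.35
[[-0.0, 0.94, 0.33, 394.05], [1.0, 0.0, 0.0, 301.27], [0.0, 0.33, -0.94, 373.97], [0.0, 0.0, 0.0, 1.0]]
red_dock_floor 0.74 [183. 126.] 2476 zmed 5.2 ztop 14.7 ctr [430.5 142. ] circ [430.7 142.1  63. ] size [62. 62.]
white_dock_floor 0.57 [279. 166.] 4247 zmed 4.7 ztop 14.7 ctr [476.1 251.7] circ [476.3 252.2  87.3] size [86. 85.]
yellow_dock_floor 0.82 [368. 149.] 2425 zmed 5.2 ztop 14.8 ctr [455.3 353.2] circ [456.1 353.7  63.8] size [61. 61.]
teal_dock_floor 0.73 [114. 160.] 2237 zmed 5.7 ztop 14.6 ctr [467.6  49.8] circ [468.   49.3  62.6] size [62. 61.]
```

View pics/w1.png

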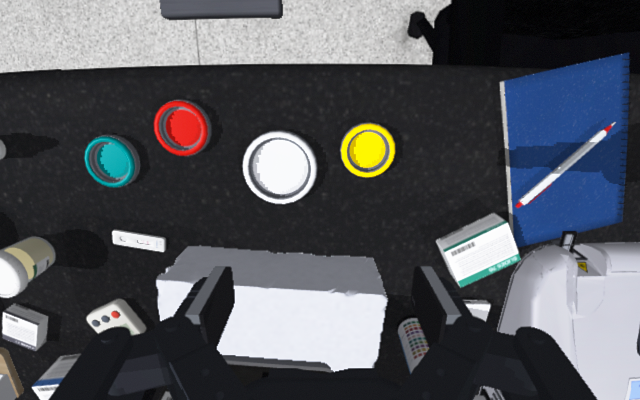

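```bash
python3 -m creep '[{"jaw":1,"xyz":[-21,-473,0],"angular":[0,0,0]},{"jaw":1,"xyz":[-21,-473,0],"angular":[0,0,0]},{"jaw":1,"xyz":[-21,-473,0],"angular":[0,0,0]},{"jaw":1,"xyz":[-21,-473,0],"angular":[0,0,0]},{"jaw":1,"xyz":[-21,-473,0],"angular":[0,0,0]},{"jaw":1,"xyz":[-21,-473,0],"angular":[0,0,0]},{"jaw":1,"xyz":[-21,-473,0],"angular":[0,0,0]},{"jaw":1,"xyz":[-21,-473,0],"angular":[0,0,0]},{"jaw":1,"xyz":[-21,-473,0],"angular":[0,0,0]},{"jaw":1,"xyz":[-21,-473,0],"angular":[0,0,0]},{"jaw":1,"xyz":[-21,-473,0],"angular":[0,0,0]}]'
python3 wl.py w2 teal_bottle_mid yellow_bottle_mid red_bottle_mid white_cup_mid orange_cup_1_mid
```

```text
clock: 3.98
eef_pos: [500.6, -170.3, 250.3]
tool_rot: [3.141, -0.0, -3.14]
force: [1.4, -0.1, 0.7]
width: 85.5
gripper_force: 0.0
[ 500.6 -170.3  250.3] [ 3.141 -0.    -3.14 ] [ 0.28  0.45 -0.01  1.85  0.    0.83  1.84] 3.975
[[-0.0, 0.94, 0.33, 416.01], [1.0, 0.0, 0.0, -171.59], [0.0, 0.33, -0.94, 373.91], [0.0, 0.0, 0.0, 1.0]]
teal_bottle_mid 0.63 [268. 121.] 798 zmed 48.9 ztop 79.9 ctr [ 443.7 -231.8] circ [ 443.8 -232.6   12.8] size [13. 11.]
yellow_bottle_mid 0.69 [634. 159.] 623 zmed 9.4 ztop 14.9 ctr [486.8 218.2] circ [485.6 222.6  65.4] size [62. 27.]
yellow_bottle_mid 0.57 [265. 122.] 845 zmed 48.4 ztop 79.8 ctr [ 443.7 -231.8] circ [ 443.8 -232.3   12.9] size [13. 11.]
red_bottle_mid 0.57 [191. 236.] 1058 zmed 46.1 ztop 79.2 ctr [ 574.9 -328.9] circ [ 575.2 -329.8   12.7] size [12. 11.]
white_cup_mid 0.97 [390. 254.] 2667 zmed 66.9 ztop 68.9 ctr [593.3 -93.3] circ [595.  -92.   61.8] size [60. 59.]
white_cup_mid 0.92 [ 94. 191.] 3590 zmed 66.4 ztop 68.6 ctr [ 515.5 -423.5] circ [ 515.9 -424.8   61.5] size [60. 60.]
orange_cup_1_mid 0.95 [282. 236.] 2767 zmed 67.1 ztop 69.0 ctr [ 566.4 -218.3] circ [ 567.9 -218.    62. ] size [61. 60.]
```

View pics/w2.png

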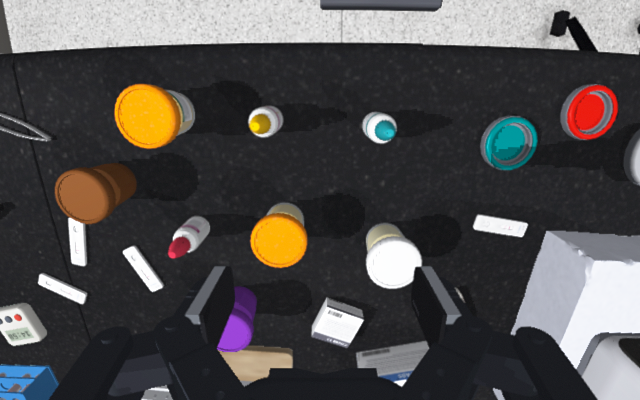

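Run:
```python
from h import *
z=np.load('/tmp/w2.npz');m=dict(viewer.camera_model("wrist"));m["T"]=z["T"]
for n,(u0,u1,v0,v1) in dict(teal=(355,405,105,150),yellow=(240,290,100,145),red=(160,215,208,262)).items():
    k=np.zeros((400,640),bool);k[v0:v1,u0:u1]=1
    P,_=cloud(m,z["d"],k)
    for a,b in((35,52),(57,63),(74,85)):
        Q=P[(P[:,2]>a)&(P[:,2]<b)];print(n,a,len(Q),((Q.min(0)+Q.max(0))/2).round(1),np.ptp(Q,0).round(1))
```

```text
teal 35 366 [ 449.2 -110.5   43.3] [29.1 30.1 16.7]
teal 57 49 [ 449.6 -112.3   60.1] [18.8 15.2  5.8]
teal 74 142 [ 449.4 -110.2   78. ] [11.9 12.8  7.7]
yellow 35 344 [ 443.9 -231.6   42.9] [28.2 29.1 15.7]
yellow 57 48 [ 443.2 -230.6   60. ] [18.8 15.4  5.9]
yellow 74 128 [ 443.3 -231.6   77.8] [11.8 10.8  7.3]
red 35 326 [ 575.7 -329.5   43.5] [27.1 27.7 16.9]
red 57 70 [ 574.5 -329.1   60.1] [16.3 17.6  5.8]
red 74 101 [ 575.3 -329.1   77.7] [11.8 11.3  7.2]
```

```bash
python3 -m creep '[{"jaw":1,"xyz":[51,60,0],"angular":[0,0,0]},{"jaw":1,"xyz":[51,60,0],"angular":[0,0,0]},{"jaw":0.6,"xyz":[51,60,60],"angular":[0,0,0]},{"jaw":0.4,"xyz":[51,60,120],"angular":[0,0,0]},{"jaw":0.4,"xyz":[51,60,170],"angular":[0,0,0]},{"jaw":0.4,"xyz":[51,60,200],"angular":[0,0,0]},{"jaw":0.4,"xyz":[51,60,212],"angular":[0,0,0]},{"jaw":0.4,"xyz":[51,60,212],"angular":[0,0,0]},{"jaw":-1,"xyz":[51,60,212],"angular":[0,0,0]},{"jaw":-1,"xyz":[51,60,212],"angular":[0,0,0]},{"jaw":-1,"xyz":[51,60,212],"angular":[0,0,0]},{"jaw":-1,"xyz":[51,60,212],"angular":[0,0,0]}]'
```

```text
clock: 5.78
eef_pos: [449.8, -112.3, 38.6]
tool_rot: [-3.141, 0.001, 3.141]
force: [0.3, -0.2, 2.2]
width: 27.5
gripper_force: 59.0
```

```bash
python3 -m creep '[{"jaw":-1,"xyz":[0,0,-50],"angular":[0,0,0]},{"jaw":-1,"xyz":[-5,40,-80],"angular":[0,0,0]},{"jaw":-1,"xyz":[-18,100,-80],"angular":[0,0,0]},{"jaw":-1,"xyz":[-18,161,-80],"angular":[0,0,0]},{"jaw":-1,"xyz":[-18,161,-80],"angular":[0,0,0]},{"jaw":-1,"xyz":[-18,161,-50],"angular":[0,0,0]},{"jaw":-1,"xyz":[-18,161,-30],"angular":[0,0,0]},{"jaw":-1,"xyz":[-18,161,-30],"angular":[0,0,0]},{"jaw":-1,"xyz":[-18,161,-30],"angular":[0,0,0]}]'
python3 wl.py w3 teal_bottle_mid teal_dock_floor
```

```text
clock: 6.9
eef_pos: [467.7, 48.5, 68.8]
tool_rot: [-3.142, 0.0, 3.14]
force: [0.1, 0.5, 0.0]
width: 28.2
gripper_force: 59.3
[467.7  48.5  68.8] [-3.142  0.     3.14 ] [-0.05  0.7  -0.17  2.15  0.35  0.32  1.06] 6.9
[[0.0, 0.94, 0.33, 383.08], [1.0, -0.0, 0.0, 47.61], [0.0, 0.33, -0.94, 192.33], [0.0, 0.0, 0.0, 1.0]]
teal_bottle_mid 0.98 [322. 292.] 6957 zmed 79.6 ztop 110.1 ctr [466.6  46.4] circ [467.6  46.7  13.3] size [11. 13.]
teal_dock_floor 0.66 [322. 220.] 4782 zmed 5.7 ztop 14.7 ctr [458.4  47.7] circ [467.4  47.6  63. ] size [44. 62.]
```

View pics/w3.png

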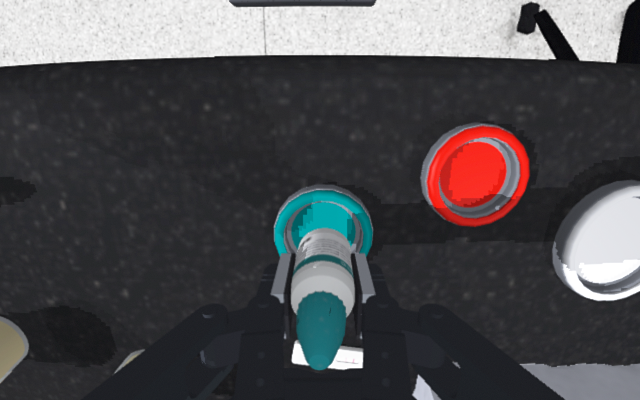

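```bash
python3 -m creep '[{"jaw":-1,"xyz":[0,0,15],"angular":[0,0,0]},{"jaw":-1,"xyz":[0,0,23],"angular":[0,0,0]},{"jaw":-1,"xyz":[0,0,26],"angular":[0,0,0]},{"jaw":-1,"xyz":[0,0,26],"angular":[0,0,0]},{"jaw":-1,"xyz":[0,0,26],"angular":[0,0,0]}]'
```

```text
clock: 7.68
eef_pos: [467.0, 48.8, 42.5]
tool_rot: [-3.141, -0.001, 3.141]
force: [-1.7, -0.3, 7.7]
width: 28.1
gripper_force: 60.1
```

```bash
python3 -m creep '[{"jaw":0.2,"xyz":[0,0,0],"angular":[0,0,0]},{"jaw":0.2,"xyz":[0,0,0],"angular":[0,0,0]},{"jaw":0.2,"xyz":[0,0,0],"angular":[0,0,0]},{"jaw":0.2,"xyz":[0,0,-30],"angular":[0,0,0]},{"jaw":0.2,"xyz":[0,0,-80],"angular":[0,0,0]},{"jaw":0.4,"xyz":[0,0,-120],"angular":[0,0,0]},{"jaw":0.4,"xyz":[24,-280,-120],"angular":[0,0,0]},{"jaw":0.4,"xyz":[24,-280,-120],"angular":[0,0,0]},{"jaw":0.4,"xyz":[24,-280,-120],"angular":[0,0,0]},{"jaw":0.4,"xyz":[24,-280,-120],"angular":[0,0,0]},{"jaw":0.4,"xyz":[24,-280,-120],"angular":[0,0,0]},{"jaw":0.4,"xyz":[24,-280,-120],"angular":[0,0,0]}]'
python3 wl.py w4 yellow_bottle_mid
```

```text
clock: 9.18
eef_pos: [442.3, -234.3, 161.9]
tool_rot: [-3.141, -0.001, 3.135]
force: [0.3, 0.3, -0.4]
width: 59.7
gripper_force: 0.0
[ 442.3 -234.3  161.9] [-3.141e+00 -1.000e-03  3.135e+00] [ 0.67  0.57 -0.35  2.01  0.32  0.62  1.67] 9.175
[[0.01, 0.94, 0.33, 357.75], [1.0, -0.01, -0.0, -234.59], [-0.0, 0.33, -0.94, 285.57], [0.0, 0.0, 0.0, 1.0]]
yellow_bottle_mid 0.69 [324. 199.] 1540 zmed 48.3 ztop 79.8 ctr [ 443.2 -232.7] circ [ 444.  -232.6   12.6] size [11. 12.]
yellow_bottle_mid 0.31 [454. 312.] 540 zmed 19.6 ztop 69.1 ctr [ 528.3 -144.1] circ [ 526.  -146.4  210.2] size [190.  90.]
```

```bash
python3 -m creep '[{"jaw":0.4,"xyz":[0,0,55],"angular":[0,0,0]},{"jaw":0.4,"xyz":[0,0,100],"angular":[0,0,0]},{"jaw":0.4,"xyz":[0,0,124],"angular":[0,0,0]},{"jaw":0.4,"xyz":[0,0,124],"angular":[0,0,0]},{"jaw":-1,"xyz":[0,0,124],"angular":[0,0,0]},{"jaw":-1,"xyz":[0,0,124],"angular":[0,0,0]},{"jaw":-1,"xyz":[0,0,124],"angular":[0,0,0]},{"jaw":-1,"xyz":[0,0,124],"angular":[0,0,0]}]'
```

```text
clock: 10.28
eef_pos: [444.4, -231.0, 39.8]
tool_rot: [-3.141, 0.003, 3.141]
force: [0.5, 2.1, 6.4]
width: 27.7
gripper_force: 59.2
```

```bash
python3 -m creep '[{"jaw":-1,"xyz":[0,0,-50],"angular":[0,0,0]},{"jaw":-1,"xyz":[0,0,-110],"angular":[0,0,0]},{"jaw":-1,"xyz":[-2,50,-130],"angular":[0,0,0]},{"jaw":-1,"xyz":[-11,584,-130],"angular":[0,0,0]},{"jaw":-1,"xyz":[-11,584,-130],"angular":[0,0,0]},{"jaw":-1,"xyz":[-11,584,-130],"angular":[0,0,0]},{"jaw":-1,"xyz":[-11,584,-130],"angular":[0,0,0]},{"jaw":-1,"xyz":[-11,584,-130],"angular":[0,0,0]},{"jaw":-1,"xyz":[-11,584,-130],"angular":[0,0,0]},{"jaw":-1,"xyz":[-11,584,-130],"angular":[0,0,0]},{"jaw":-1,"xyz":[-11,584,-130],"angular":[0,0,0]},{"jaw":-1,"xyz":[-11,584,-130],"angular":[0,0,0]}]'
python3 -m creep '[{"jaw":-1,"xyz":[0,0,0],"angular":[0,0,0]},{"jaw":-1,"xyz":[0,0,0],"angular":[0,0,0]},{"jaw":-1,"xyz":[0,0,60],"angular":[0,0,0]},{"jaw":-1,"xyz":[0,0,95],"angular":[0,0,0]},{"jaw":-1,"xyz":[0,0,95],"angular":[0,0,0]},{"jaw":-1,"xyz":[0,0,95],"angular":[0,0,0]}]'
python3 wl.py w5 yellow_bottle_mid yellow_dock_floor
```

```text
clock: 11.78
eef_pos: [454.0, 357.2, 169.3]
tool_rot: [3.138, 0.001, -3.139]
force: [-0.4, -0.5, -0.5]
width: 27.7
gripper_force: 59.5
clock: 12.52
eef_pos: [455.9, 352.6, 74.7]
tool_rot: [3.141, 0.001, 3.139]
force: [-0.2, 0.3, -0.5]
width: 27.6
gripper_force: 59.5
[455.9 352.6  74.7] [3.141e+00 1.000e-03 3.139e+00] [-0.56  0.78 -0.24  1.86  0.32  0.54  0.56] 12.525
[[0.0, 0.94, 0.33, 371.06], [1.0, -0.0, 0.0, 351.62], [0.0, 0.33, -0.94, 198.16], [0.0, 0.0, 0.0, 1.0]]
yellow_bottle_mid 0.89 [322. 288.] 6698 zmed 83.9 ztop 114.4 ctr [453.9 351.5] circ [454.5 351.3  13.1] size [12. 13.]
yellow_dock_floor 0.73 [329. 215.] 4601 zmed 6.4 ztop 14.7 ctr [447.6 353.8] circ [454.3 353.7  62.1] size [48. 62.]
```

```bash
python3 -m creep '[{"jaw":-1,"xyz":[0,2,18],"angular":[0,0,0]},{"jaw":-1,"xyz":[0,2,27],"angular":[0,0,0]},{"jaw":-1,"xyz":[0,2,31],"angular":[0,0,0]},{"jaw":-1,"xyz":[0,2,31],"angular":[0,0,0]},{"jaw":-1,"xyz":[0,2,31],"angular":[0,0,0]}]'
```

```text
clock: 13.3
eef_pos: [454.4, 354.6, 43.7]
tool_rot: [-3.14, -0.0, 3.141]
force: [-3.4, -3.1, 17.4]
width: 27.8
gripper_force: 61.6
```

```bash
python3 -m creep '[{"jaw":0.2,"xyz":[0,0,0],"angular":[0,0,0]},{"jaw":0.2,"xyz":[0,0,0],"angular":[0,0,0]},{"jaw":0.2,"xyz":[0,0,0],"angular":[0,0,0]},{"jaw":0.2,"xyz":[0,0,-30],"angular":[0,0,0]},{"jaw":0.2,"xyz":[0,0,-80],"angular":[0,0,0]},{"jaw":0.4,"xyz":[0,0,-130],"angular":[0,0,0]},{"jaw":0.4,"xyz":[-120,-683,-130],"angular":[0,0,0]},{"jaw":0.4,"xyz":[-120,-683,-130],"angular":[0,0,0]},{"jaw":0.4,"xyz":[-120,-683,-130],"angular":[0,0,0]},{"jaw":0.4,"xyz":[-120,-683,-130],"angular":[0,0,0]},{"jaw":0.4,"xyz":[-120,-683,-130],"angular":[0,0,0]},{"jaw":0.4,"xyz":[-120,-683,-130],"angular":[0,0,0]}]'
```

```text
clock: 14.8
eef_pos: [519.6, -16.5, 172.2]
tool_rot: [3.141, 0.0, 3.141]
force: [1.1, 0.9, 0.4]
width: 59.8
gripper_force: 0.0
```

```bash
python3 -m creep '[{"jaw":0.4,"xyz":[-55,-308,0],"angular":[0,0,0]},{"jaw":0.4,"xyz":[-55,-308,0],"angular":[0,0,0]},{"jaw":0.4,"xyz":[-55,-308,0],"angular":[0,0,0]},{"jaw":0.4,"xyz":[-55,-308,0],"angular":[0,0,0]},{"jaw":0.4,"xyz":[-55,-308,0],"angular":[0,0,0]},{"jaw":0.4,"xyz":[-55,-308,0],"angular":[0,0,0]},{"jaw":0.4,"xyz":[-55,-308,0],"angular":[0,0,0]},{"jaw":0.4,"xyz":[-55,-308,0],"angular":[0,0,0]}]'
python3 wl.py w6 red_bottle_mid
```

```text
clock: 15.8
eef_pos: [574.5, -320.3, 172.2]
tool_rot: [3.14, -0.0, -3.14]
force: [-0.1, -0.9, -0.3]
width: 59.9
gripper_force: 0.0
[ 574.5 -320.3  172.2] [ 3.14 -0.   -3.14] [ 0.68  0.75 -0.37  1.56  0.32  0.89  1.77] 15.8
[[-0.0, 0.94, 0.33, 489.86], [1.0, 0.0, 0.0, -321.65], [0.0, 0.33, -0.94, 295.84], [0.0, 0.0, 0.0, 1.0]]
red_bottle_mid 0.85 [312. 199.] 1294 zmed 48.8 ztop 80.1 ctr [ 575.3 -330. ] circ [ 576.2 -330.1   12.8] size [10. 13.]
```

```bash
python3 -m creep '[{"jaw":0.4,"xyz":[-1,-9,30],"angular":[0,0,0]},{"jaw":0.4,"xyz":[-1,-9,85],"angular":[0,0,0]},{"jaw":0.4,"xyz":[-1,-9,120],"angular":[0,0,0]},{"jaw":0.4,"xyz":[-1,-9,133],"angular":[0,0,0]},{"jaw":0.4,"xyz":[-1,-9,133],"angular":[0,0,0]},{"jaw":-1,"xyz":[-1,-9,133],"angular":[0,0,0]},{"jaw":-1,"xyz":[-1,-9,133],"angular":[0,0,0]},{"jaw":-1,"xyz":[-1,-9,133],"angular":[0,0,0]},{"jaw":-1,"xyz":[-1,-9,133],"angular":[0,0,0]}]'
```

```text
clock: 17.02
eef_pos: [576.4, -332.1, 41.3]
tool_rot: [-3.14, 0.003, 3.141]
force: [0.3, 0.6, 7.2]
width: 27.9
gripper_force: 58.9
```

```bash
python3 -m creep '[{"jaw":-1,"xyz":[0,0,-50],"angular":[0,0,0]},{"jaw":-1,"xyz":[0,0,-110],"angular":[0,0,0]},{"jaw":-1,"xyz":[15,50,-130],"angular":[0,0,0]},{"jaw":-1,"xyz":[145,471,-130],"angular":[0,0,0]},{"jaw":-1,"xyz":[145,471,-130],"angular":[0,0,0]},{"jaw":-1,"xyz":[145,471,-130],"angular":[0,0,0]},{"jaw":-1,"xyz":[145,471,-130],"angular":[0,0,0]},{"jaw":-1,"xyz":[145,471,-130],"angular":[0,0,0]},{"jaw":-1,"xyz":[145,471,-130],"angular":[0,0,0]},{"jaw":-1,"xyz":[145,471,-130],"angular":[0,0,0]},{"jaw":-1,"xyz":[145,471,-130],"angular":[0,0,0]},{"jaw":-1,"xyz":[145,471,-130],"angular":[0,0,0]}]'
python3 -m creep '[{"jaw":-1,"xyz":[0,0,0],"angular":[0,0,0]},{"jaw":-1,"xyz":[0,0,0],"angular":[0,0,0]},{"jaw":-1,"xyz":[0,0,60],"angular":[0,0,0]},{"jaw":-1,"xyz":[0,0,95],"angular":[0,0,0]},{"jaw":-1,"xyz":[0,0,95],"angular":[0,0,0]},{"jaw":-1,"xyz":[0,0,95],"angular":[0,0,0]}]'
python3 wl.py w7 red_bottle_mid red_dock_floor
```

```text
clock: 18.52
eef_pos: [430.6, 139.4, 169.6]
tool_rot: [-3.141, 0.001, -3.141]
force: [-0.0, -0.9, -1.1]
width: 27.8
gripper_force: 59.4
clock: 19.27
eef_pos: [431.3, 139.4, 75.1]
tool_rot: [3.141, 0.001, 3.14]
force: [-1.1, -0.7, -0.5]
width: 27.7
gripper_force: 59.4
[431.3 139.4  75.1] [3.141e+00 1.000e-03 3.140e+00] [-0.24  0.68 -0.19  2.19  0.41  0.31  0.79] 19.275
[[0.0, 0.94, 0.33, 346.49], [1.0, -0.0, 0.0, 138.5], [0.0, 0.33, -0.94, 198.64], [0.0, 0.0, 0.0, 1.0]]
red_bottle_mid 0.57 [323. 290.] 6445 zmed 83.3 ztop 113.8 ctr [429.8 138. ] circ [430.7 138.   13.3] size [11. 13.]
red_dock_floor 0.85 [326. 211.] 5016 zmed 5.4 ztop 14.8 ctr [422.4 140.5] circ [429.8 140.5  63.4] size [48. 63.]
```

```bash
python3 -m creep '[{"jaw":-1,"xyz":[0,2.5,18],"angular":[0,0,0]},{"jaw":-1,"xyz":[0,2.5,27],"angular":[0,0,0]},{"jaw":-1,"xyz":[0,2.5,30],"angular":[0,0,0]},{"jaw":-1,"xyz":[0,2.5,30],"angular":[0,0,0]},{"jaw":-1,"xyz":[0,2.5,30],"angular":[0,0,0]}]'
```

```text
clock: 20.05
eef_pos: [431.2, 142.2, 45.3]
tool_rot: [3.141, 0.002, 3.14]
force: [-1.1, 0.2, 5.5]
width: 27.3
gripper_force: 60.0
```

```bash
python3 -m creep '[{"jaw":0.2,"xyz":[0,0,0],"angular":[0,0,0]},{"jaw":0.2,"xyz":[0,0,0],"angular":[0,0,0]},{"jaw":0.2,"xyz":[0,0,0],"angular":[0,0,0]},{"jaw":0.2,"xyz":[0,0,-30],"angular":[0,0,0]},{"jaw":0.2,"xyz":[0,0,-80],"angular":[0,0,0]},{"jaw":1,"xyz":[0,0,-140],"angular":[0,0,0]},{"jaw":1,"xyz":[-162,-234,-140],"angular":[0,0,0]},{"jaw":1,"xyz":[-162,-234,-140],"angular":[0,0,0]},{"jaw":1,"xyz":[-162,-234,-140],"angular":[0,0,0]},{"jaw":1,"xyz":[-162,-234,-140],"angular":[0,0,0]},{"jaw":1,"xyz":[-162,-234,-140],"angular":[0,0,0]},{"jaw":1,"xyz":[-162,-234,-140],"angular":[0,0,0]}]'
python3 wl.py w8 white_cup_mid; python3 look.py | grep -E "bottle|orange"
python3 - <<'E'
from h import *
im,d=viewer.get_image("scene");cv2.imwrite("pics/s2.png",cv2.resize(im[140:340,180:480,::-1],None,fx=2.6,fy=2.6))
E
```

```text
clock: 21.55
eef_pos: [593.0, -95.9, 183.5]
tool_rot: [-3.14, -0.0, 3.135]
force: [0.3, 1.4, 0.2]
width: 85.2
gripper_force: 0.0
[593.  -95.9 183.5] [-3.14  -0.     3.135] [ 0.39  0.67 -0.44  1.72  0.37  0.84  1.34] 21.55
[[0.01, 0.94, 0.33, 508.41], [1.0, -0.01, -0.0, -96.16], [-0.0, 0.33, -0.94, 307.08], [0.0, 0.0, 0.0, 1.0]]
white_cup_mid 0.79 [327. 200.] 4466 zmed 67.2 ztop 68.9 ctr [593.9 -91.8] circ [594.8 -91.7  61.1] size [60. 60.]
white_cup_mid 0.71 [133. 290.] 4453 zmed 66.3 ztop 68.5 ctr [ 687.7 -285.5] circ [ 644.4 -236.1  197.3] size [139. 155.]
top red_bottle_mid 0.42 [261. 244.] 96 med [428. 139.  53.] ztop 82.4 topctr [431.8 144.4] size [12. 11.]
top teal_bottle_mid 0.51 [289. 233.] 66 med [463.  50.  64.] ztop 82.8 topctr [468.1  51.1] size [13. 11.]
scene red_bottle_mid 0.52 [257. 202.] 135 med [424. 134.  44.] ztop 76.6 topctr [426.6 139.1] size [18. 12.]
scene yellow_bottle_mid 0.56 [232. 172.] 109 med [448. 344.  45.] ztop 74.9 topctr [451.3 348. ] size [14. 14.]
scene teal_bottle_mid 0.74 [278. 214.] 155 med [461.  42.  42.] ztop 73.8 topctr [462.1  45.4] size [17. 15.]
scene orange_cup_1_mid 0.84 [359. 246.] 418 med [ 557. -227.   63.] ztop 69.9 topctr [ 564.1 -219.3] size [62. 61.]
```

View pics/s2.png

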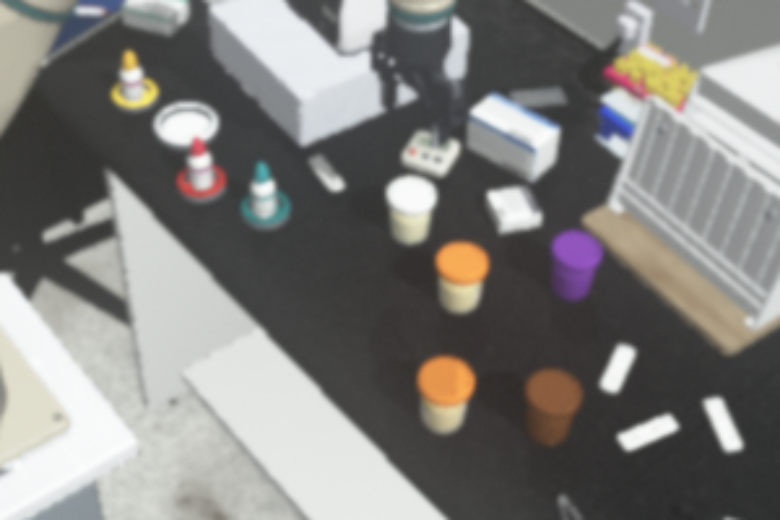

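```bash
python3 -m creep '[{"jaw":1,"xyz":[-1,0,40],"angular":[0,0,0]},{"jaw":1,"xyz":[-1,0,68],"angular":[0,0,0]},{"jaw":1,"xyz":[-1,0,68],"angular":[0,0,0]},{"jaw":1,"xyz":[-1,0,68],"angular":[0,0,0]}]'
```

```text
clock: 23.2
eef_pos: [594.1, -91.9, 117.2]
tool_rot: [3.141, 0.001, 3.141]
force: [0.2, 0.1, 0.7]
width: 85.4
gripper_force: 0.0
```

```bash
python3 -m creep '[{"jaw":1,"xyz":[0,0,35],"angular":[0,0,0]},{"jaw":1,"xyz":[0,0,52],"angular":[0,0,0]},{"jaw":1,"xyz":[0,0,57],"angular":[0,0,0]},{"jaw":1,"xyz":[0,0,57],"angular":[0,0,0]},{"jaw":-1,"xyz":[0,0,57],"angular":[0,0,0]},{"jaw":-1,"xyz":[0,0,57],"angular":[0,0,0]},{"jaw":-1,"xyz":[0,0,57],"angular":[0,0,0]},{"jaw":-1,"xyz":[0,0,57],"angular":[0,0,0]}]'
```

```text
clock: 24.2
eef_pos: [594.2, -91.9, 60.8]
tool_rot: [-3.141, 0.002, 3.141]
force: [-1.9, 1.7, 6.8]
width: 56.9
gripper_force: 63.3
```

```bash
python3 -m creep '[{"jaw":-1,"xyz":[0,0,-30],"angular":[0,0,0]},{"jaw":-1,"xyz":[0,0,-80],"angular":[0,0,0]},{"jaw":-1,"xyz":[30,0,-120],"angular":[0,0,0]},{"jaw":-1,"xyz":[75,30,-130],"angular":[0,0,0]},{"jaw":-1,"xyz":[110,70,-130],"angular":[0,0,0]},{"jaw":-1,"xyz":[118,344,-130],"angular":[0,0,0]},{"jaw":-1,"xyz":[118,344,-130],"angular":[0,0,0]},{"jaw":-1,"xyz":[118,344,-130],"angular":[0,0,0]},{"jaw":-1,"xyz":[118,344,-130],"angular":[0,0,0]},{"jaw":-1,"xyz":[118,344,-130],"angular":[0,0,0]},{"jaw":-1,"xyz":[118,344,-130],"angular":[0,0,0]},{"jaw":-1,"xyz":[118,344,-130],"angular":[0,0,0]}]'
python3 -m creep '[{"jaw":-1,"xyz":[0,0,0],"angular":[0,0,0]},{"jaw":-1,"xyz":[0,0,0],"angular":[0,0,0]},{"jaw":-1,"xyz":[0,0,50],"angular":[0,0,0]},{"jaw":-1,"xyz":[0,0,90],"angular":[0,0,0]},{"jaw":-1,"xyz":[0,0,90],"angular":[0,0,0]},{"jaw":-1,"xyz":[0,0,90],"angular":[0,0,0]}]'
python3 wl.py w9 white_cup_mid white_dock_floor
```

```text
clock: 25.7
eef_pos: [475.7, 250.3, 189.3]
tool_rot: [-3.14, -0.0, 3.139]
force: [0.7, 0.3, -0.7]
width: 56.8
gripper_force: 64.2
clock: 26.45
eef_pos: [476.4, 252.4, 100.4]
tool_rot: [3.141, 0.001, 3.14]
force: [-0.5, -0.4, 0.0]
width: 56.6
gripper_force: 64.2
[476.4 252.4 100.4] [3.141e+00 1.000e-03 3.140e+00] [-0.31  0.71 -0.35  1.95  0.44  0.55  0.61] 26.45
[[0.0, 0.94, 0.33, 391.58], [1.0, -0.0, 0.0, 251.37], [0.0, 0.33, -0.94, 223.93], [0.0, 0.0, 0.0, 1.0]]
white_cup_mid 0.9 [319. 281.] 14953 zmed 106.8 ztop 108.5 ctr [475.4 251.6] circ [477.1 251.5  61.3] size [60. 58.]
white_dock_floor 0.62 [317. 194.] 5979 zmed 5.0 ztop 14.7 ctr [464.6 251.4] circ [476.3 251.3  86.5] size [64. 85.]
```

View pics/w9.png

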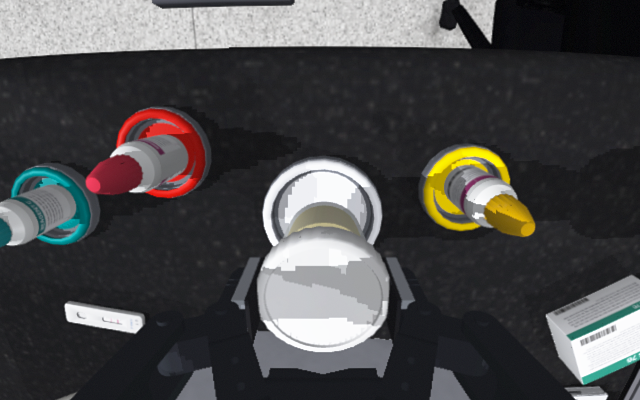

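```bash
python3 -m creep '[{"jaw":-1,"xyz":[0,0,20],"angular":[0,0,0]},{"jaw":-1,"xyz":[0,0,31],"angular":[0,0,0]},{"jaw":-1,"xyz":[0,0,36],"angular":[0,0,0]},{"jaw":-1,"xyz":[0,0,36],"angular":[0,0,0]},{"jaw":-1,"xyz":[0,0,36],"angular":[0,0,0]}]'
```

```text
clock: 27.22
eef_pos: [475.9, 252.0, 64.7]
tool_rot: [-3.141, 0.001, 3.141]
force: [-1.6, -1.2, 8.9]
width: 56.8
gripper_force: 65.1
```

Seated (8.9 N on the floor). Release and withdraw.

```bash
python3 -m creep '[{"jaw":0.8,"xyz":[0,0,0],"angular":[0,0,0]},{"jaw":0.8,"xyz":[0,0,0],"angular":[0,0,0]},{"jaw":0.8,"xyz":[0,0,0],"angular":[0,0,0]},{"jaw":0.8,"xyz":[0,0,-20],"angular":[0,0,0]},{"jaw":0.8,"xyz":[0,0,-60],"angular":[0,0,0]},{"jaw":0.8,"xyz":[0,0,-120],"angular":[0,0,0]},{"jaw":0.8,"xyz":[0,0,-170],"angular":[0,0,0]},{"jaw":0.8,"xyz":[0,0,-170],"angular":[0,0,0]},{"jaw":0.8,"xyz":[0,0,-170],"angular":[0,0,0]},{"jaw":0.8,"xyz":[0,0,-170],"angular":[0,0,0]}]'
python3 wl.py w10 white_cup_mid red_bottle_mid yellow_bottle_mid teal_bottle_mid
```

```text
clock: 28.48
eef_pos: [474.8, 251.3, 231.7]
tool_rot: [-3.14, -0.003, 3.141]
force: [-0.0, 0.4, 0.1]
width: 77.1
gripper_force: 0.0
[474.8 251.3 231.7] [-3.140e+00 -3.000e-03  3.141e+00] [-0.22  0.53 -0.48  1.84  0.31  0.85  0.72] 28.475
[[0.0, 0.95, 0.33, 390.52], [1.0, -0.0, -0.0, 250.6], [-0.0, 0.33, -0.95, 355.56], [0.0, 0.0, 0.0, 1.0]]
white_cup_mid 0.73 [322. 153.] 1818 zmed 9.0 ztop 14.9 ctr [463.3 251.2] circ [476.9 251.4  87.1] size [63. 87.]
white_cup_mid 0.71 [323. 186.] 3250 zmed 71.3 ztop 73.1 ctr [476. 252.] circ [477.  252.1  60.9] size [60. 59.]
red_bottle_mid 0.79 [218. 138.] 1083 zmed 51.9 ztop 83.4 ctr [430.8 144.3] circ [430.6 143.7  11.9] size [11. 10.]
yellow_bottle_mid 0.87 [424. 159.] 1093 zmed 52.1 ztop 83.8 ctr [454. 352.] circ [453.6 352.4  13. ] size [12. 11.]
teal_bottle_mid 0.87 [130. 173.] 1366 zmed 50.7 ztop 83.0 ctr [467.   52.7] circ [466.8  51.9  13.3] size [12. 11.]
```

View pics/w10.png

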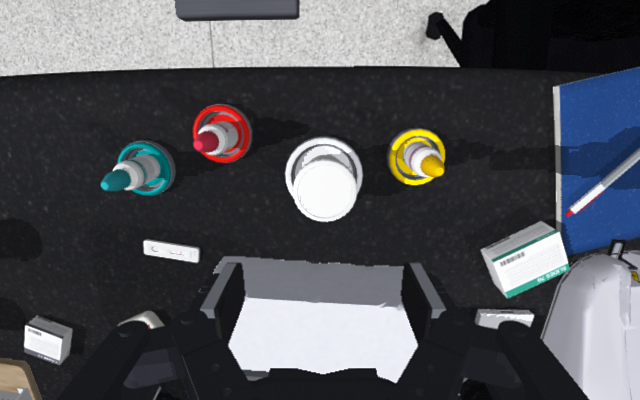

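The three bottles and the white-lidded cup stand upright and centred in their docks. Their tops are at about 84 and 72–73 mm, which matches each one resting on its dock floor.

```bash
python3 -c "
from cell import ctrl
print(ctrl.finish_job())"
```

```text
the job is handed in; nothing more can be done
None
```

The job is handed in at about 28 s of robot time: all three bottles stand upright in their matching docks, the white-lidded cup went into the white dock last, and the orange-lidded cups were left standing.

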